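# Tip the reagent pack over the dock's sill and press it home

## Task

Load the reagent pack into the dock: slide the standing pack low down until its foot rests against the dock's low front sill, then push it high up so that it tips over the sill and lies flat in the dock, caps towards the backstop. Then slide it along the dock until it meets the spring plate of the backstop, press it home with about 10 N (neither pack nor plate may ever be pushed with 20 N or more), and leave it there, straight, touching the plate, with everything else left alone.

Things in the scene. Friction and masses are not known exactly. Their poses are not given: they have to be found in the camera images.
- dock: Reagent dock fixed to the bench: bare flat aluminium deck 250 mm long (its x), 160 wide, 12 high. Its square front edge, nearest the robot, is the low sill, 12 mm high. Origin: on the bench, middle of the sill's front edge; x runs from sill to backstop, z up. Two side rails, tops 36 mm above the bench, inner faces 130 mm apart, run from 30 to 250 mm behind the sill.
- backstop: Backstop at the dock's far end: fixed bracket and, before it, an upright steel plate 110 mm wide, 19 to 89 mm above the bench, yielding up to 16 mm along dock +x on a 3500 N/m spring. Origin: bench level, 205 mm behind the sill. The plate's free front face is set by hand, 145 to 171 mm behind the sill; its place differs each time, is not reported and is found by feel.
- pack_center (a point): Centre of the reagent pack, a loose closed white plastic box 90 mm deep (its x), 100 wide (its y), 120 tall (its z), two flush round caps in its top, edges rounded 4 mm. It starts standing on the bench, front face (+x) 12 to 32 mm short of the sill, up to 6 mm to one side and 0.12 rad askew. Point half-way up; axes are the pack's own. Too wide for most grippers: it is pushed.
- pack: The same reagent pack; origin at the centre of its underside. 0.52 to 0.79 kg, evenly filled. Pushed below about 60 mm above the bench it slides; pushed high while still away from the sill it tips too early. Rubber fingertips cling to its face: in tipping it they rise with it in an arc about its foot at the sill; at 37 to 50 degrees it may rest leaning on the sill, past that it falls by itself.
- pack_top (a point): Centre of the pack's top face (the face with the caps), 60 mm from its centre along its z; axes are the pack's own.
- jar0_mid (a point): Small white reagent jar, 42 mm across, 60 mm high, standing beside the dock's left rail; the point is half-way up. Leave alone.
- jar1_mid (a point): Second such jar, behind the first. Leave alone.
- rack_mid (a point): White tube rack 150 x 70 x 30 mm with three capped tubes standing up to 96 mm above the bench, right of the dock; point at the rack's centre, 15 mm up. Leave alone.
- washbottle_mid (a point): Clear wash bottle, 68 mm across, 220 mm high with its spout; point on its axis 80 mm up. Leave alone.
- brown_bottle_mid (a point): Brown bottle, 60 mm across, 100 mm high; point half-way up. Leave alone.
- cup_mid (a point): Clear sample cup, 60 mm across, 55 mm high; point half-way up. Leave alone.
- timer_mid (a point): Bench timer 60 x 70 x 22 mm, lying; point at its centre. Leave alone.
Things that resemble listed ones, but are neither listed nor needed, are in the scene too. Leave any orange or turquoise look-alike of the pack alone.

How it is judged:
By the outcome, as a careful person would: the job done as asked, in the order asked, and still so for the second after the job is handed in, with the robot touching nothing.
It also fails if it takes over 72 s, if anything falls off the work surface, if the arm or the gripper's body presses on something with over 40 N, if the wrist force passes 120 N, or if a joint passes its speed limit or range.

## Robot

A 6-joint arm with a two-finger parallel gripper is mounted at the origin on the work surface. World frame = base frame: x ahead of the robot, y to its left, z up, the work surface at z = 0. Lengths are in mm, angles in rad, forces in N, time in s.
With the tool pointing down it reaches from about 250 to 775 mm from the base axis. Payload 4 kg.
Tool frame: the origin (TCP) lies at the very end of the fingers, on their centre line; the grasp point (between the pads) lies 19 mm behind it; z points along the fingers, y is the line along which they close (so a half turn about z gives the same grasp; the last joint's range is limited). The gripper opens to 85 mm and grips with 20 to 120 N. Pads are 22 mm wide; open, the fingers measure 114 mm over their backs; the gripper's body (76 mm by 85 mm) begins 54 mm behind the grasp point. The pads swing forward as they close: fully open they stand 13 mm farther back than shut.
Start: joints at [1.164, 0.087, 1.371, -0, 1.684, -0.103], TCP at [164.54, 524.828, 231.341] pointing down, gripper open.
Joint ranges: [-3.1, 3.1], [-0.76, 2.03], [0.27, 2.55], [-1.08, 4.22], [0.17, 2.65], [-2.57, 2.57]. Speed limits (rad/s): [2.79, 2.79, 3.14, 3.14, 3.14, 3.14].

## Interface

Orientations are given as a unit quaternion [w, x, y, z].
In Python, from bench import bot gives the robot as it stands.
- The arm moves only by the shell command python3 -m jog 'ROWS' [OPENING] [FORCE]. ROWS is JSON, one flat list of numbers, 4 for each row, row after row: the shift along the tool's x, y, z in m, then the turn about the tool's z in degrees. A call has exactly 5 rows; each row shifts and turns the commanded pose from where the row before left it, along the tool's axes as they then stand; what a row does not reach is not made up. A row lasts 1/8 s, in which the tool goes at most 62.5 mm and 10.7 degrees, less where a joint would pass 70% of its speed; a pose out of reach is approached as far as the arm can. A call is refused whole if a number of a shift passes 0.0625 or a number of a turn 10.7, either way. A call with a gripper value outside its range is refused whole. OPENING is the finger opening in m, from 0 to 0.0854, set as the call begins (- or left out, the last holds). The fingers move at their own pace and stop on an object; FORCE is the grip in N (left out, the last holds). Time passes only in rows, so rows that do not move let the fingers close, or fill a call up. It gives the time, the measured TCP pose, the force, the opening and the grip force at its end, in the units of the state.
- bot.state(): the state, without advancing time (a new reading comes with each control period).
- bot.read_camera(name): name is "scene" or "top" or "wrist"; returns a dict with "frame" (420x560x3 uint8, red, green, blue), "K" (3x3 intrinsics, pixels), "extrinsics" (4x4, takes a point from camera to world coordinates). Camera axes: x right, y up, looking along -z (the intrinsics and any distortion apply to the point x, -y, -z); pixel columns grow to the right and rows downward; lengths in mm; the calibration is good to about 2 mm. A picture is of the moment at which its call begins. There is no depth.
- bot.hand_in(): hands the job in; it is judged then, once.
The state is a dict: "time": time; "joint_pos": joint angles; "joint_velocities": joint speeds; "effort": joint torques, N m; "ee_pos": TCP position; "tcp_rot": TCP orientation; "contact_force": force on the tool from outside, world axes, zero at the start; "torque": the same for the moment, N m; "finger_gap": finger opening in mm; "gripper_force": force on a finger pad.
Only numpy, scipy, OpenCV 4.12 (cv2) and the standard library are available. Lean on these libraries where they do the work, as an engineer would, in place of code of your own. Each camera call takes 0.05 s, during which the arm holds its last target. There are 200 camera calls.

## Working session

There is one attempt and no reset: what is moved stays moved. The work goes in short steps, Python scripts to look and compute and a shell command to move; the robot and the scene stay as the last step left them, time stands still between calls to the robot, and variables do not carry over. Pictures are saved under pics/ and viewed, at most 10 in all, crops included, and the job is handed in when it is done.

```bash
ls; mkdir -p pics; python3 - <<'E'
from bench import bot
import cv2,pickle,numpy as np
s=bot.state(); print(s)
d={n:bot.read_camera(n) for n in("scene","top")}
pickle.dump(d,open("d0.pkl","wb"))
for n in d:
    cv2.imwrite(f"pics/{n}0.png",d[n]["frame"][:,:,::-1]); print(n,d[n]["K"].tolist(),np.round(d[n]["extrinsics"],3).tolist(),d[n].keys())
E
```

```text
pics
{'time': 0.0, 'joint_pos': array([ 1.16386705e+00,  8.79465119e-02,  1.37230701e+00,  2.61153766e-05,
        1.68356065e+00, -1.03123834e-01]), 'joint_velocities': array([ 7.55604152e-04,  2.04648128e-05, -8.78242156e-04, -3.21638216e-04,
        2.20525385e-03, -4.70561087e-04]), 'effort': array([ 5.88216699e-04, -3.51854610e+01, -3.13281620e+01,  2.25795753e-05,
        1.06256225e-02, -1.65078114e-05]), 'ee_pos': array([164.34336605, 524.34612656, 230.11698182]), 'tcp_rot': array([-2.92769766e-04,  1.51317687e-01,  9.88484559e-01, -1.07156233e-03]), 'contact_force': array([-0.39996102,  0.1142018 ,  0.59604417]), 'torque': array([ 0.0501618 , -0.01693501, -0.02160329]), 'gripper_force': 0.0, 'finger_gap': 85.35902484557856}
scene [[407.98525830603677, 0.0, 275.1206659935759], [0.0, 407.98525830603677, 209.6378979825329], [0.0, 0.0, 1.0]] [[0.267, -0.491, 0.829, 1365.847], [0.964, 0.145, -0.225, -233.922], [-0.01, 0.859, 0.512, 618.093], [0.0, 0.0, 0.0, 1.0]] dict_keys(['frame', 'K', 'extrinsics'])
top [[522.8165277108645, 0.0, 277.53833828987297], [0.0, 522.8165277108645, 223.35927163304117], [0.0, 0.0, 1.0]] [[-0.015, 0.994, -0.108, 398.845], [-1.0, -0.013, 0.019, 9.453], [0.018, 0.108, 0.994, 1508.54], [0.0, 0.0, 0.0, 1.0]] dict_keys(['frame', 'K', 'extrinsics'])
```

View pics/top0.png

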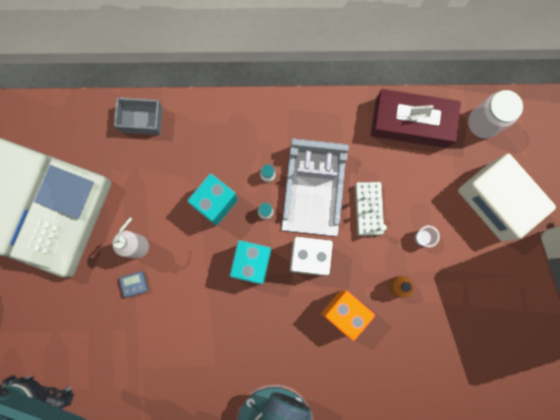

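View pics/scene0.png

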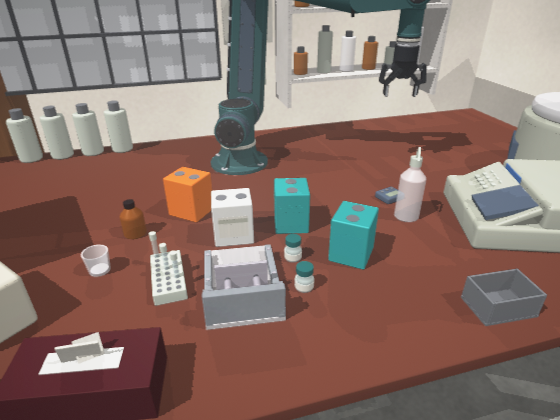

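The white box at top (312,257) is the pack. The others are turquoise boxes at (213,199) and (251,262) and an orange one at (350,316). Only the white one stands before the sill of the dock at (315,190). I'll confirm that in an enlarged crop.

```bash
cat > h.py <<'E'
import numpy as np,cv2,pickle
def ray(c,u,v):
    K,E=c["K"],c["extrinsics"]
    d=np.array([(u-K[0,2])/K[0,0],-(v-K[1,2])/K[1,1],-1.]); return E[:3,3],E[:3,:3]@d
def back(c,u,v,z):
    o,d=ray(c,u,v); return o+d*(z-o[2])/d[2]
def proj(c,p):
    E=c["extrinsics"]; q=(np.asarray(p,float)-E[:3,3])@E[:3,:3]; K=c["K"]
    return np.array([K[0,2]+K[0,0]*q[...,0]/-q[...,2],K[1,2]+K[1,1]*q[...,1]/q[...,2]]).T
E
python3 - <<'E'
import pickle,cv2
d=pickle.load(open("d0.pkl","rb"))
f=d["top"]["frame"][130:280,240:390,::-1]
cv2.imwrite("pics/c1.png",cv2.resize(f,(600,600),interpolation=cv2.INTER_CUBIC))
E
```

```text
(no output)
```

View pics/c1.png

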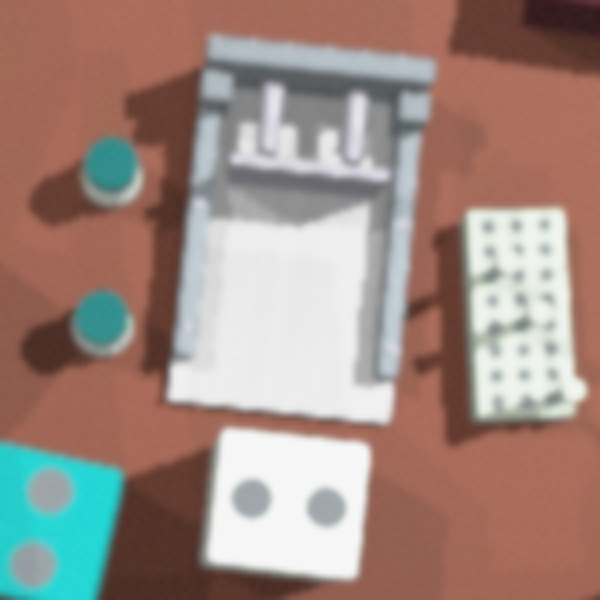

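The crop shows the white pack: top corners at crop (221,428), (371,446), (357,580) and (203,565), with two grey caps. The sill edge runs (167,404)–(392,423), and the plate's top runs (232,162)–(388,178).

```bash
python3 - <<'E'
from h import *
d=pickle.load(open("d0.pkl","rb")); c=d["top"]
B=lambda p,z:back(c,240+(p[0]-1.5)/4,130+(p[1]-1.5)/4,z)[:2]
L,R=B((167,404),12),B((392,423),12); print("sill",L,R,np.linalg.norm(L-R))
o=(L+R)/2; y=(L-R)/np.linalg.norm(L-R); x=np.array([y[1],-y[0]]); print("o",o,"yaw sill",np.arctan2(x[1],x[0]))
for n,a,b,z in (("Lrail inner",(187,357),(230,100),36),("Rrail outer",(399,378),(433,100),36),("back top",(210,38),(436,62),None)):
    if z: p,q=B(a,z),B(b,z); print(n,p,q,np.arctan2(*(q-p)[::-1]))
P=[B(p,120) for p in((221,428),(371,446),(357,580),(203,565))]
ctr=np.mean(P,0); e=(P[0]-P[3]+P[1]-P[2])/2; f=(P[0]-P[1]+P[3]-P[2])/2
print("pack",ctr,np.linalg.norm(e),np.linalg.norm(f),np.arctan2(e[1],e[0]),np.arctan2(-f[0],f[1]))
D=lambda p:np.round([(p-o)@x,(p-o)@y],1)
print("pack in dock",D(ctr),[D(p) for p in P])
for z in(89,): print("plate",D(B((232,162),z)),D(B((388,178),z)))
for n,p,z in(("jar0",(101,308),60),("jar1",(110,158),60),("rackL",(466,210),30),("rackLf",(475,418),30),("tealR",(124,465),120)): print(n,B(p,z),D(B(p,z)))
print("orange",back(c,333,300,120),back(c,350,316,120))
E
```

```text
sill [540.03109295 -30.1387206 ] [ 524.06318549 -191.85896171] 162.50664741142344
o [ 532.04713922 -110.99884116] yaw sill -0.09841883459556734
Lrail inner [571.04833046 -44.23689102] [756.69382079 -78.39321194] -0.18195192457454398
Rrail outer [ 554.02413449 -194.50455305] [ 755.05611193 -224.75145413] -0.14933799402126605
pack [ 461.68087738 -106.61328586] 90.6468026508176 101.60369379222593 -0.14015823652577786 -0.12273592955689247
pack in dock [-70.5  -2.5] [array([-23.4,  45.9]), array([-27. , -54.8]), array([-116.4,  -51.9]), array([-115.1,   50.6])]
plate [163.8  51.6] [161.9 -56.8]
jar0 [603.52787003  16.17621789] [ 58.6 133.6]
jar1 [710.1138613    8.46521637] [165.5 136.4]
rackL [ 675.51193071 -247.07732362] [ 156.1 -121.3]
rackLf [ 525.29907517 -248.72740169] [   6.8 -137.7]
tealR [489.5170054    1.96974437] [-53.4 108.2]
orange [ 344.38983127 -160.34640186  120.        ] [ 302.05156367 -203.97967998  120.        ]
```

```bash
python3 -m jog '[-0.038,-0.033,-0.005,0,-0.038,-0.033,-0.005,0,-0.038,-0.033,-0.005,0,-0.038,-0.033,-0.005,0,-0.038,-0.033,-0.005,0]' 0.04 20
python3 -m jog '[-0.038,-0.033,-0.005,0,-0.038,-0.033,-0.005,0,-0.038,-0.033,-0.005,0,-0.038,-0.033,-0.005,0,-0.038,-0.033,-0.005,0]'
python3 -m jog '[-0.038,-0.033,-0.005,0,-0.038,-0.033,-0.005,0,-0.038,-0.033,-0.005,0,-0.038,-0.033,-0.005,0,-0.038,-0.033,-0.005,0]'
python3 -m jog '[0,0,0,-5,0,0,0,-5,0,0,0,0,0,0,0,0,0,0,0,0]'
python3 - <<'E'
from bench import bot
import cv2,pickle,numpy as np
c=bot.read_camera("wrist"); c["s"]=bot.state(); pickle.dump(c,open("w1.pkl","wb"))
cv2.imwrite("pics/w1.png",c["frame"][:,:,::-1]); print(np.round(c["extrinsics"],3).tolist(),c["K"][0,0])
E
```

```text
time: 0.72
ee_pos: [296.9, 309.0, 256.0]
tcp_rot: [-0.0, 0.151, 0.989, -0.0]
contact_force: [0.9, -0.0, 0.6]
finger_gap: 40.2
gripper_force: 0.0
time: 1.35
ee_pos: [428.8, 94.7, 281.1]
tcp_rot: [-0.0, 0.151, 0.988, 0.0]
contact_force: [0.6, 0.1, -0.7]
finger_gap: 39.8
gripper_force: 0.0
time: 1.98
ee_pos: [560.9, -119.5, 305.8]
tcp_rot: [-0.0, 0.151, 0.988, 0.0]
contact_force: [0.0, 0.2, -0.3]
finger_gap: 39.8
gripper_force: 0.0
time: 2.6
ee_pos: [560.3, -117.8, 306.3]
tcp_rot: [-0.0, 0.065, 0.998, 0.0]
contact_force: [-0.2, 0.0, -0.1]
finger_gap: 40.0
gripper_force: 0.0
[[0.13, -0.945, -0.299, 482.844], [0.992, 0.123, 0.04, -108.626], [-0.001, -0.302, 0.953, 447.287], [0.0, 0.0, 0.0, 1.0]] 360.25993373909165
```

View pics/w1.png

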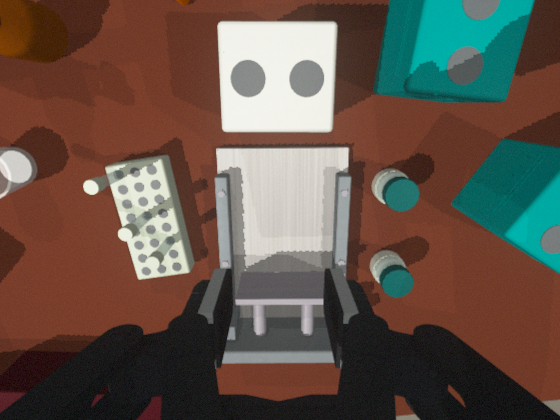

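The wrist view shows the sill corners at (216,149) and (349,147), and the rail fronts at (216,175) and (350,173). The pack's top corners are (219,23), (335,22), (333,131) and (222,132), and the plate's top edge is at row 275–300.

```bash
python3 - <<'E'
from h import *
from scipy.optimize import least_squares
c=pickle.load(open("w1.pkl","rb")); t=pickle.load(open("d0.pkl","rb"))["top"]
T=lambda p:(240+(p[0]-1.5)/4,130+(p[1]-1.5)/4)
# dock: sill corners, in both views + bracket-free rail outer front corners
obs=[(c,(216,149),(0,-80,12)),(c,(349,147),(0,80,12)),(t,T((167,404)),(0,80,12)),(t,T((392,423)),(0,-80,12)),
 (c,(217,175),(30,-80,36)),(c,(350,173),(30,80,36))]
def W(q,p): C,S=np.cos(q[2]),np.sin(q[2]); return (q[0]+C*p[0]-S*p[1],q[1]+S*p[0]+C*p[1],p[2])
def fit(obs,q0):
    r=least_squares(lambda q:np.concatenate([proj(k,W(q,p))-uv for k,uv,p in obs]),q0,loss='soft_l1'); 
    print(np.round(r.x,3),np.round(r.fun.reshape(-1,2),1).tolist()); return r.x
D=fit(obs,[532,-111,-.12])
# angle-only from rails in wrist image, z=36, inner edges
pk=[(c,(219,23),(-45,-50,120)),(c,(335,22),(-45,50,120)),(c,(333,131),(45,50,120)),(c,(222,132),(45,-50,120)),
 (t,T((221,428)),(45,50,120)),(t,T((371,446)),(45,-50,120)),(t,T((357,580)),(-45,-50,120)),(t,T((203,565)),(-45,50,120))]
P=fit(pk,[462,-107,-.12]); fit(pk[:4],P); fit(pk[4:],P)
C,S=np.cos(D[2]),np.sin(D[2]); v=P[:2]-D[:2]
print("pack in dock",C*v[0]+S*v[1],-S*v[0]+C*v[1],P[2]-D[2])
print("rail dirs",[np.arctan2(*(back(c,*b,36)-back(c,*a,36))[1::-1]) for a,b in (((217,175),(217,272)),((350,173),(349,262)))])
s=c["s"]["ee_pos"]; print(s)
E
```

```text
[ 5.33588e+02 -1.10259e+02 -1.11000e-01] [[-0.6, -1.2], [0.4, -1.8], [0.2, -0.8], [-0.7, -0.2], [-3.2, 1.5], [2.2, 0.8]]
[ 4.63959e+02 -1.06952e+02 -1.26000e-01] [[-3.5, -3.2], [3.6, -2.7], [0.8, 1.6], [-0.8, 1.1], [-0.0, -0.6], [-0.3, -0.9], [-0.1, -0.7], [0.9, -1.2]]
[ 4.65315e+02 -1.07281e+02 -1.22000e-01] [[-3.8, -1.0], [3.1, -1.1], [0.7, 3.0], [-0.7, 2.9]]
[ 4.61688e+02 -1.06680e+02 -1.30000e-01] [[-0.0, 0.2], [-0.3, 0.0], [-0.3, 0.2], [0.7, -0.4]]
pack in dock -69.56725553554374 -4.411824728131746 -0.015389750079671652
rail dirs [np.float64(-0.18091751329168268), np.float64(-0.0806956511439457)]
[ 560.28623474 -117.82511369  306.3611633 ]
```

```bash
python3 -m jog '[0.036,0,0,0,0.036,0,0,0,0.036,0,0,0,0.036,0,0,0,0.035,-0.002,0,0]'
python3 -m jog '[0,0,0.05,0,0,0,0.05,0,0,0,0.05,0,0,0,0.05,0,0,0,0.04,0]'
python3 -m jog '[0,0,0.014,0,0,0,0,0,-0.006,0,0,0,-0.006,0,0,0,0,0,0,0]'
python3 - <<'E'
from bench import bot
import cv2,pickle,numpy as np
a=bot.read_camera("scene")["frame"][90:290,130:350,::-1]
cv2.imwrite("pics/s2.png",cv2.resize(a,None,fx=3,fy=3,interpolation=2))
E
```

```text
time: 3.28
ee_pos: [381.3, -96.5, 306.5]
tcp_rot: [0.0, 0.065, 0.998, -0.0]
contact_force: [-0.6, -0.1, 0.5]
finger_gap: 39.9
gripper_force: 0.0
time: 3.9
ee_pos: [381.8, -96.5, 64.5]
tcp_rot: [-0.0, 0.065, 0.998, 0.0]
contact_force: [0.2, -0.8, -1.5]
finger_gap: 40.0
gripper_force: 0.0
time: 4.53
ee_pos: [395.8, -98.9, 53.5]
tcp_rot: [0.001, 0.065, 0.998, -0.0]
contact_force: [0.2, -0.4, -0.3]
finger_gap: 39.9
gripper_force: 0.0
```

View pics/s2.png

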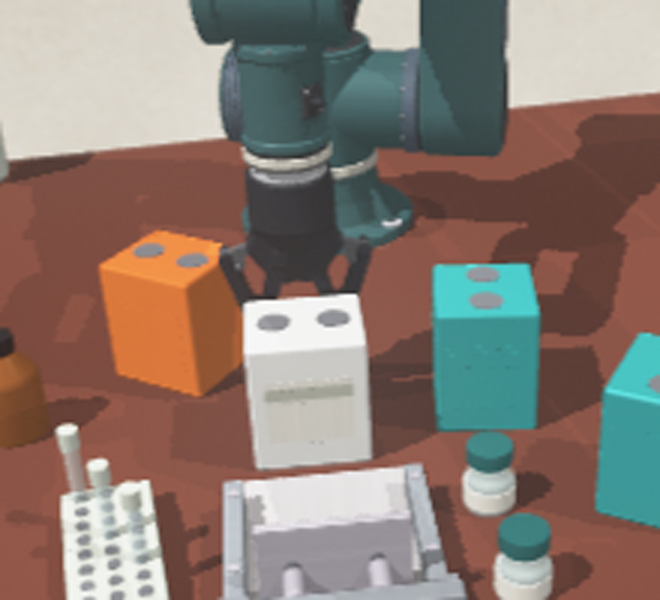

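The gripper is behind the pack (white, crop (245–370, 300–465)), fingers below its top edge and body clear above. Pushing low now.

```bash
python3 -m jog '[-0.003,0,0.002,0,-0.003,0,0,0,-0.003,0,0,0,-0.003,0,0,0,-0.003,0,0,0]'
python3 -m jog '[-0.003,0,0,0,-0.003,0,0,0,-0.002,0,0,0,-0.002,0,0,0,-0.002,0,0,0]'
```

```text
time: 5.2
ee_pos: [408.9, -100.2, 50.1]
tcp_rot: [-0.001, 0.065, 0.998, 0.0]
contact_force: [-2.6, 1.1, 2.1]
finger_gap: 40.0
gripper_force: 0.0
time: 5.82
ee_pos: [419.8, -101.8, 50.3]
tcp_rot: [-0.002, 0.064, 0.998, 0.0]
contact_force: [-8.2, 2.0, 5.8]
finger_gap: 39.7
gripper_force: 2.2
```

```bash
python3 - <<'E'
from bench import bot
import cv2,pickle,numpy as np
print(bot.state()["contact_force"])
a=bot.read_camera("scene")["frame"][150:290,180:320,::-1]
b=bot.read_camera("top")["frame"][200:300,270:350,::-1]
cv2.imwrite("pics/s3.png",np.hstack([cv2.resize(a,(420,420),interpolation=2),cv2.resize(b,(336,420),interpolation=2)]))
E
```

```text
[-8.15942891  2.00860382  5.75475942]
```

View pics/s3.png

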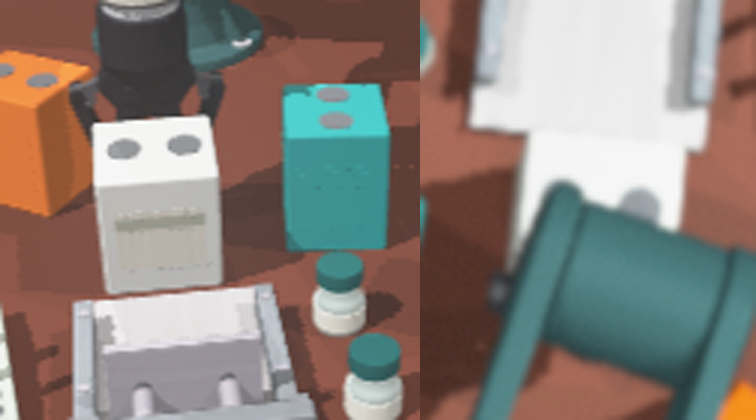

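```bash
python3 - <<'E'
from h import *
t=pickle.load(open("d0.pkl","rb"))["top"]
o=np.array([532.8,-110.6]);w=-.12;x=np.array([np.cos(w),np.sin(w)]);y=np.array([-x[1],x[0]])
for u,v in((295,231.2),(332.5,235)):
    p=back(t,u,v,120)[:2]-o; print(p@x,p@y)
print((np.array([419.8,-101.8])-o)@x)
E
```

```text
-10.588382055623661 46.032469728555185
-10.107889859607845 -54.64725587450816
-113.24084327562933
```

```bash
python3 -m jog '[0.004,0,0,0,0.003,0,-0.003,0,0,0,0,0,-0.003,0,0,0,-0.002,0,0,0]'
python3 -m jog '[-0.001,0,0,0,-0.001,0,0,0,-0.001,0,0,0,-0.001,0,0,0,-0.001,0,0,0]'
```

```text
time: 6.55
ee_pos: [419.8, -101.9, 53.7]
tcp_rot: [0.0, 0.065, 0.998, -0.0]
contact_force: [-4.3, 1.0, 1.6]
finger_gap: 39.8
gripper_force: 0.0
time: 7.18
ee_pos: [422.8, -102.2, 53.4]
tcp_rot: [-0.002, 0.065, 0.998, 0.0]
contact_force: [-9.8, 0.3, 7.1]
finger_gap: 39.8
gripper_force: 2.5
```

```bash
python3 -m jog '[-0.001,0,0,0,-0.001,0,0,0,-0.001,0,0,0,-0.001,0,0,0,0,0,0,0]'
```

```text
time: 7.8
ee_pos: [426.9, -102.7, 53.3]
tcp_rot: [-0.002, 0.065, 0.998, 0.0]
contact_force: [-9.2, 1.9, 6.1]
finger_gap: 40.4
gripper_force: 2.2
```

```bash
python3 -m jog '[-0.001,0,0,0,-0.001,0,0,0,-0.001,0,0,0,0,0,0,0,0,0,0,0]'
python3 -m jog '[-0.001,0,0,0,-0.001,0,0,0,0,0,0,0,0,0,0,0,0,0,0,0]'
```

```text
time: 8.43
ee_pos: [429.8, -103.0, 53.3]
tcp_rot: [-0.002, 0.065, 0.998, 0.0]
contact_force: [-8.8, 0.5, 5.9]
finger_gap: 40.2
gripper_force: 2.2
time: 9.05
ee_pos: [431.9, -103.3, 53.2]
tcp_rot: [-0.002, 0.065, 0.998, 0.0]
contact_force: [-8.5, 1.3, 5.8]
finger_gap: 40.0
gripper_force: 2.2
```

```bash
python3 - <<'E'
from bench import bot
import cv2,pickle,numpy as np
c=bot.read_camera("scene"); pickle.dump(c,open("s4.pkl","wb"))
a=c["frame"][170:270,190:300,::-1]
cv2.imwrite("pics/s4.png",cv2.resize(a,None,fx=6,fy=6,interpolation=2))
E
```

```text
(no output)
```

View pics/s4.png

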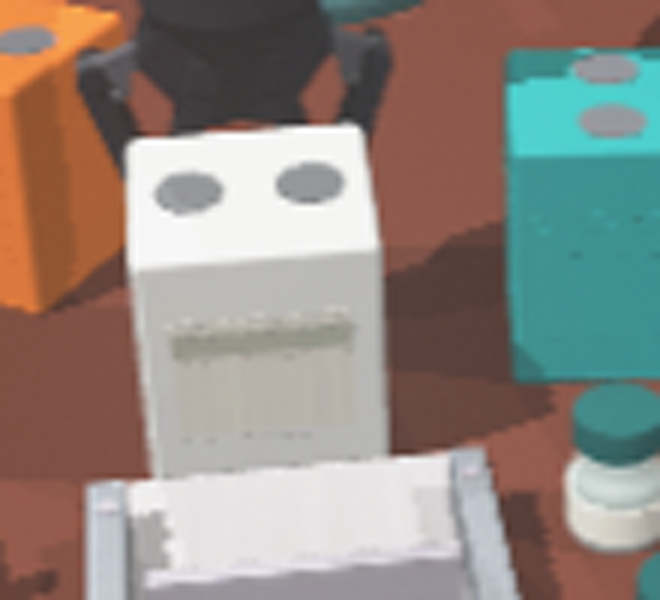

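The pack stands at the sill or nearly so: front top corners at crop (132,270) and (380,245), rear top corners at (128,143) and (362,126). I'll fit its pose, including tilt.

```bash
python3 - <<'E'
from h import *
from scipy.optimize import least_squares
d=pickle.load(open("d0.pkl","rb")); s=pickle.load(open("s4.pkl","rb"))
def W(q,p):
    x,y,w,t=q; px=p[0]*np.cos(t)+p[2]*np.sin(t); pz=-p[0]*np.sin(t)+p[2]*np.cos(t)  # pivot front foot
    return (x+np.cos(w)*px-np.sin(w)*p[1],y+np.sin(w)*px+np.cos(w)*p[1],pz)
C=lambda p:np.array([190+(p[0]-2.5)/6,170+(p[1]-2.5)/6])
obs=[((132,270),(0,-50,120)),((380,245),(0,50,120)),((127,143),(-90,-50,120)),((363,126),(-90,50,120))]
for fix in (True,False):
    f=lambda q:np.concatenate([proj(s,W(np.append(q,0) if fix else q,p))-C(uv) for uv,p in obs])
    r=least_squares(f,[530,-110,-.12] if fix else [530,-110,-.12,0.]); q=r.x
    print(np.round(q,3),np.round(r.fun,1)); v=q[:2]-[532.8,-110.6]; print("in dock",v@[np.cos(-.12),np.sin(-.12)],v@[-np.sin(-.12),np.cos(-.12)])
# scene-camera bias check: sill corners seen in first view of scene?
print("sill proj in s4 crop",[(proj(s,W((532.8,-110.6,-.12,0),(30,k,36)))-[190,170])*6+2.5 for k in(-80,-65,65,80)])
E
```

```text
[ 5.37793e+02 -1.14833e+02 -1.28000e-01] [-0.4 -1.6  0.4 -0.9  0.1  1.5 -0.1  1.3]
in dock 5.463887608837783 -3.6047526545129758
[ 5.33132e+02 -1.14281e+02 -1.28000e-01  7.90000e-02] [-0.4 -0.4  0.6  0.3 -0.2  0.1 -0.  -0.1]
in dock 0.77039779204516 -3.6146192350254136
sill proj in s4 crop [array([ 82.84232869, 477.12716431]), array([120.59004922, 473.50781143]), array([441.86566961, 442.70304166]), array([478.27186803, 439.21231752])]
```

```bash
python3 -m jog '[0.004,0,0,0,0.006,0,0,0,0.006,0,0,0,0.006,0,0.001,0,0,0,0.002,0]' 0 20
python3 -m jog '[0,0,0,0,-0.003,0,0,0,-0.003,0,0,0,-0.002,0,0,0,-0.002,0,0,0]'
python3 -m jog '[-0.001,0,0,0,-0.001,0,0,0,-0.001,0,0,0,-0.001,0,0,0,-0.001,0,0,0]'
```

```text
time: 9.72
ee_pos: [411.6, -100.8, 50.6]
tcp_rot: [0.001, 0.065, 0.998, -0.0]
contact_force: [0.7, -0.4, 0.6]
finger_gap: -0.0
gripper_force: 0.0
time: 10.35
ee_pos: [420.5, -101.8, 50.1]
tcp_rot: [-0.001, 0.065, 0.998, 0.0]
contact_force: [-4.7, 1.1, 2.5]
finger_gap: 0.0
gripper_force: 0.0
time: 10.98
ee_pos: [426.3, -102.6, 50.4]
tcp_rot: [0.0, 0.065, 0.998, 0.0]
contact_force: [-3.9, 0.5, 2.8]
finger_gap: 0.1
gripper_force: 0.0
```

```bash
python3 -m jog '[-0.001,0,0,0,-0.001,0,0,0,0,0,0,0,0,0,0,0,0,0,0,0]'
python3 -m jog '[-0.001,0,0,0,-0.001,0,0,0,0,0,0,0,0,0,0,0,0,0,0,0]'
python3 - <<'E'
from bench import bot
import pickle,cv2
c=bot.read_camera("scene"); pickle.dump(c,open("s5.pkl","wb"))
a=c["frame"][170:270,190:300,::-1]
cv2.imwrite("pics/s5.png",cv2.resize(a,None,fx=6,fy=6,interpolation=2))
E
```

```text
time: 11.6
ee_pos: [428.2, -102.8, 50.2]
tcp_rot: [0.0, 0.065, 0.998, 0.0]
contact_force: [-3.7, 0.2, 1.4]
finger_gap: -0.4
gripper_force: 0.0
time: 12.22
ee_pos: [430.2, -103.1, 50.2]
tcp_rot: [-0.0, 0.065, 0.998, 0.0]
contact_force: [-3.4, 0.9, 2.0]
finger_gap: -0.3
gripper_force: 0.0
```

View pics/s5.png

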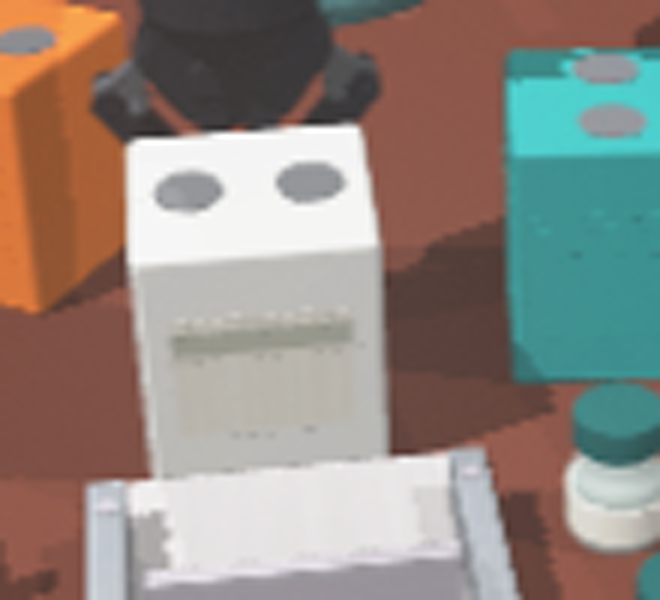

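```bash
python3 -m jog '[-0.001,0,0,0,-0.001,0,0,0,0,0,0,0,0,0,0,0,0,0,0,0]'
python3 -m jog '[-0.001,0,0,0,-0.001,0,0,0,0,0,0,0,0,0,0,0,0,0,0,0]'
python3 - <<'E'
from bench import bot
from h import *
c=bot.read_camera("scene"); p=pickle.load(open("s5.pkl","rb")); q=pickle.load(open("s4.pkl","rb"));
g=lambda k,r:np.float32(cv2.cvtColor(k["frame"],cv2.COLOR_RGB2GRAY)[r])
for n,r in(("top",np.s_[188:215,208:256]),("label",np.s_[218:246,210:256])):
    T=g(c,np.s_[r[0].start+3:r[0].stop-3,r[1].start+3:r[1].stop-3])
    for o in(q,p,c):
        R=cv2.matchTemplate(g(o,r),T,cv2.TM_SQDIFF); i=np.unravel_index(R.argmin(),R.shape)
        a,b,d=R[i[0]-1,i[1]],R[i],R[min(i[0]+1,R.shape[0]-1),i[1]]; print(n,i,round(float(i[0]+.5*(a-d)/(a-2*b+d)),2))
E
```

```text
time: 12.9
ee_pos: [431.2, -103.2, 50.4]
tcp_rot: [-0.001, 0.065, 0.998, 0.0]
contact_force: [-6.7, -0.1, 5.2]
finger_gap: -0.2
gripper_force: 1.4
time: 13.52
ee_pos: [432.9, -103.5, 50.3]
tcp_rot: [-0.002, 0.065, 0.998, 0.0]
contact_force: [-8.1, 0.5, 4.8]
finger_gap: 0.1
gripper_force: 1.9
top (np.int64(3), np.int64(3)) 2.8
top (np.int64(3), np.int64(3)) 2.81
top (np.int64(3), np.int64(3)) 3.07
label (np.int64(3), np.int64(3)) 2.7
label (np.int64(2), np.int64(3)) 2.38
label (np.int64(3), np.int64(3)) 2.99
```

Force stepped from 3.4 N to 8.1 N near x = 431, so the foot is against the sill. Next I back off, rise and touch high.

```bash
python3 -m jog '[0.004,0,0,0,0.004,0,0,0,0,0,-0.02,0,0,0,-0.018,0,0,0,0,0]' 0.04 20
python3 -m jog '[-0.002,0,0,0,-0.002,0,0,0,-0.001,0,0,0,-0.001,0,0,0,-0.001,0,0,0]'
```

```text
time: 14.2
ee_pos: [427.5, -102.9, 90.0]
tcp_rot: [0.002, 0.065, 0.998, -0.0]
contact_force: [0.1, -0.7, -0.6]
finger_gap: 39.9
gripper_force: 0.0
time: 14.82
ee_pos: [430.3, -103.0, 87.3]
tcp_rot: [-0.004, 0.065, 0.998, 0.0]
contact_force: [-8.7, 0.1, 5.7]
finger_gap: 40.0
gripper_force: 4.4
```

```bash
python3 -m jog '[-0.0032,0,-0.0031,0,-0.0034,0,-0.003,0,-0.0035,0,-0.0028,0,-0.0037,0,-0.0027,0,-0.0038,0,-0.0026,0]'
```

```text
time: 15.45
ee_pos: [449.2, -105.5, 101.9]
tcp_rot: [-0.002, 0.065, 0.998, 0.0]
contact_force: [-5.5, 1.7, 5.7]
finger_gap: 40.2
gripper_force: 3.7
```

Tracking the arc well; continuing to about 30°.

```bash
python3 -m jog '[-0.0039,0,-0.0025,0,-0.004,0,-0.0024,0,-0.004,0,-0.0022,0,-0.0041,0,-0.002,0,-0.0041,0,-0.0018,0]'
python3 -m jog '[-0.0042,0,-0.0017,0,-0.0043,0,-0.0016,0,-0.0043,0,-0.0015,0,-0.0044,0,-0.0013,0,-0.0044,0,-0.0012,0]'
```

```text
time: 16.08
ee_pos: [470.5, -108.3, 113.3]
tcp_rot: [-0.0, 0.065, 0.998, 0.0]
contact_force: [-4.0, 0.8, 5.0]
finger_gap: 40.1
gripper_force: 2.4
time: 16.7
ee_pos: [492.4, -111.2, 120.7]
tcp_rot: [0.0, 0.065, 0.998, 0.0]
contact_force: [-0.8, 0.8, 2.8]
finger_gap: 40.1
gripper_force: 1.4
```

```bash
python3 -m jog '[-0.0045,0,-0.001,0,-0.0045,0,-0.0009,0,-0.0045,0,-0.0007,0,-0.0046,0,-0.0005,0,-0.0046,0,-0.0003,0]'
python3 -m jog '[-0.0046,0,0,0,-0.0046,0,0,0,-0.0046,0,0,0,-0.0046,0,0.0001,0,-0.0046,0,0.0003,0]'
```

```text
time: 17.32
ee_pos: [514.8, -114.0, 123.8]
tcp_rot: [-0.0, 0.065, 0.998, 0.0]
contact_force: [0.8, -0.2, -0.0]
finger_gap: 39.9
gripper_force: 0.0
time: 17.95
ee_pos: [537.6, -117.1, 123.7]
tcp_rot: [0.0, 0.065, 0.998, 0.0]
contact_force: [-0.8, -0.1, -0.6]
finger_gap: 40.2
gripper_force: 0.0
```

```bash
python3 -m jog '[0,0,-0.04,0,0,0,-0.04,0,0.03,0,0,0,0.03,0,0,0,0.03,0,0,0]'
python3 - <<'E'
from bench import bot
import cv2,pickle,numpy as np
d={n:bot.read_camera(n) for n in("wrist","scene","top")}; pickle.dump(d,open("d6.pkl","wb"))
w=d["wrist"]["frame"]; s=d["scene"]["frame"][170:330,180:320]; 
im=np.hstack([cv2.resize(w,(440,330)),cv2.resize(s,(289,330),interpolation=2)])
cv2.imwrite("pics/v6.png",im[:,:,::-1])
E
```

```text
time: 18.58
ee_pos: [447.4, -105.3, 203.9]
tcp_rot: [0.0, 0.065, 0.998, -0.0]
contact_force: [-0.1, -0.1, 0.3]
finger_gap: 40.1
gripper_force: 0.0
```

View pics/v6.png

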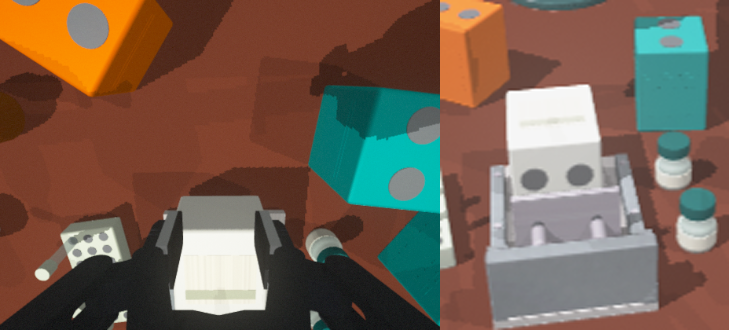

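The pack lies flat in the dock with its caps (crop (535,180), (580,175)) facing the plate. Its underside faces the robot, with edges at wrist composite rows 196 and 254. Next I measure its rear face and lateral offset.

```bash
python3 - <<'E'
from h import *
d=pickle.load(open("d6.pkl","rb")); c=d["wrist"]; k=560/440
o=np.array([532.8,-110.6]);w=-.12;x=np.array([np.cos(w),np.sin(w)]);y=np.array([-x[1],x[0]])
D=lambda p:np.round([(p[:2]-o)@x,(p[:2]-o)@y],1)
for u,v,z in((180,196,14),(261,196,14),(177,254,102),(269,254,102),(163,211,36),(285,210,36)): print(z,D(back(c,u*k,v*k,z)))
print("tcp",D(np.array([447.4,-105.3])))
E
```

```text
14 [-24.4 -55.2]
14 [-23.4  47.1]
102 [  0.9 -48. ]
102 [ 1.7 43.4]
36 [-14.4 -73.3]
36 [-14.4  73. ]
tcp [-85.4  -5. ]
```

```bash
python3 -m jog '[0,0,0.04,0,0,0,0.04,0,0,0,0.04,0,0,0,0.03,0,0,0,0.01,0]'
python3 -m jog '[0,0,0,0,-0.02,0,0,0,-0.015,0,0,0,-0.01,0,0,0,-0.005,0,0,0]'
python3 -m jog '[-0.004,0,0,0,-0.003,0,0,0,-0.003,0,0,0,-0.003,0,0,0,-0.003,0,0,0]'
```

```text
time: 19.35
ee_pos: [447.3, -105.0, 41.4]
tcp_rot: [-0.002, 0.065, 0.998, 0.001]
contact_force: [-0.1, -0.3, 0.5]
finger_gap: 39.7
gripper_force: 0.0
time: 19.98
ee_pos: [496.3, -111.7, 43.8]
tcp_rot: [-0.002, 0.064, 0.998, 0.0]
contact_force: [-8.6, 1.2, 3.9]
finger_gap: 40.1
gripper_force: 0.0
time: 20.6
ee_pos: [511.1, -113.5, 43.2]
tcp_rot: [-0.003, 0.065, 0.998, 0.0]
contact_force: [-6.4, -0.1, 2.6]
finger_gap: 40.5
gripper_force: 0.0
```

```bash
python3 - <<'E'
from h import *
from scipy.optimize import least_squares
s=pickle.load(open("d6.pkl","rb"))["scene"]; k=289/140
C=lambda p:np.array([180+(p[0]-440)/k,170+p[1]/k])
def W(q,p):
    x,y,w,t=q; px=p[0]*np.cos(t)+p[2]*np.sin(t); pz=12+-p[0]*np.sin(t)+p[2]*np.cos(t)
    return (x+np.cos(w)*px-np.sin(w)*p[1],y+np.sin(w)*px+np.cos(w)*p[1],pz)
obs=[((506,91),(0,-50,90)),((592,86),(0,50,90)),((511,169),(120,-50,90)),((604,163),(120,50,90))]
r=least_squares(lambda q:np.concatenate([proj(s,W(q,p))-C(uv) for uv,p in obs]),[530,-110,-.12,0.]); q=r.x
v=q[:2]-[532.8,-110.6]; print(q,np.round(r.fun,1),"dock",v@[np.cos(-.12),np.sin(-.12)])
E
```

```text
[ 4.90689931e+02 -1.06645531e+02 -1.28348156e-01  2.40654553e-01] [ 0.7  0.5 -0.1 -0.4 -0.   0.6 -0.5 -0.6] dock -42.28063802491544
```

```bash
python3 -m jog '[-0.003,0,0,0,-0.003,0,0,0,-0.003,0,0,0,-0.003,0,0,0,-0.003,0,0,0]'
```

```text
time: 21.22
ee_pos: [526.0, -115.4, 43.3]
tcp_rot: [-0.003, 0.065, 0.998, 0.0]
contact_force: [-6.7, 0.8, 4.1]
finger_gap: 40.0
gripper_force: 0.0
```

```bash
python3 -m jog '[-0.003,0,0,0,-0.003,0,0,0,-0.003,0,0,0,-0.003,0,0,0,-0.002,0,0,0]'
python3 -m jog '[-0.001,0,0,0,-0.001,0,0,0,-0.001,0,0,0,-0.001,0,0,0,-0.001,0,0,0]'
```

```text
time: 21.85
ee_pos: [539.9, -117.2, 43.3]
tcp_rot: [-0.003, 0.065, 0.998, 0.0]
contact_force: [-6.5, 0.3, 3.5]
finger_gap: 40.2
gripper_force: 0.0
time: 22.48
ee_pos: [544.8, -117.9, 43.3]
tcp_rot: [-0.003, 0.065, 0.998, 0.0]
contact_force: [-6.4, 0.8, 2.6]
finger_gap: 40.2
gripper_force: 0.0
```

```bash
python3 -m jog '[-0.001,0,0,0,-0.001,0,0,0,-0.001,0,0,0,-0.001,0,0,0,-0.001,0,0,0]'
```

```text
time: 23.1
ee_pos: [549.7, -118.5, 43.3]
tcp_rot: [-0.003, 0.065, 0.998, 0.0]
contact_force: [-7.1, 1.9, 3.4]
finger_gap: 40.2
gripper_force: 0.0
```

```bash
python3 -m jog '[-0.001,0,0,0,-0.001,0,0,0,-0.0005,0,0,0,0,0,0,0,0,0,0,0]'
```

```text
time: 23.72
ee_pos: [552.3, -118.9, 43.3]
tcp_rot: [-0.003, 0.065, 0.998, 0.0]
contact_force: [-6.5, 0.6, 2.7]
finger_gap: 39.9
gripper_force: 0.0
```

```bash
python3 -m jog '[-0.001,0,0,0,-0.001,0,0,0,-0.0005,0,0,0,0,0,0,0,0,0,0,0]'
```

```text
time: 24.35
ee_pos: [554.8, -119.2, 43.3]
tcp_rot: [-0.003, 0.065, 0.998, 0.0]
contact_force: [-6.7, 1.0, 2.3]
finger_gap: 40.1
gripper_force: 0.0
```

```bash
python3 -m jog '[-0.001,0,0,0,-0.001,0,0,0,-0.0005,0,0,0,0,0,0,0,0,0,0,0]'
```

```text
time: 24.98
ee_pos: [557.2, -119.5, 43.2]
tcp_rot: [-0.003, 0.065, 0.998, 0.0]
contact_force: [-6.5, 1.0, 2.9]
finger_gap: 39.9
gripper_force: 0.0
```

```bash
python3 -m jog '[-0.001,0,0,0,-0.001,0,0,0,-0.0005,0,0,0,0,0,0,0,0,0,0,0]'
```

```text
time: 25.6
ee_pos: [559.7, -119.8, 43.2]
tcp_rot: [-0.003, 0.065, 0.998, 0.0]
contact_force: [-6.4, 1.2, 1.5]
finger_gap: 40.0
gripper_force: 0.0
```

```bash
python3 -m jog '[-0.001,0,0,0,-0.001,0,0,0,-0.0005,0,0,0,0,0,0,0,0,0,0,0]'
```

```text
time: 26.22
ee_pos: [561.0, -120.0, 43.3]
tcp_rot: [-0.004, 0.064, 0.998, 0.0]
contact_force: [-9.9, 0.9, 5.2]
finger_gap: 40.1
gripper_force: 0.0
```

```bash
python3 - <<'E'
from bench import bot
import cv2,pickle,numpy as np
d={n:bot.read_camera(n) for n in("scene","wrist","top")}; pickle.dump(d,open("d7.pkl","wb"))
s=d["scene"]["frame"][175:335,185:305]; w=d["wrist"]["frame"][180:420,130:430]
cv2.imwrite("pics/v7.png",np.hstack([cv2.resize(s,(405,540),interpolation=2),cv2.resize(np.vstack([w,d["top"]["frame"][120:300,200:500]]),(386,540),interpolation=2)])[:,:,::-1])
E
```

```text
(no output)
```

View pics/v7.png

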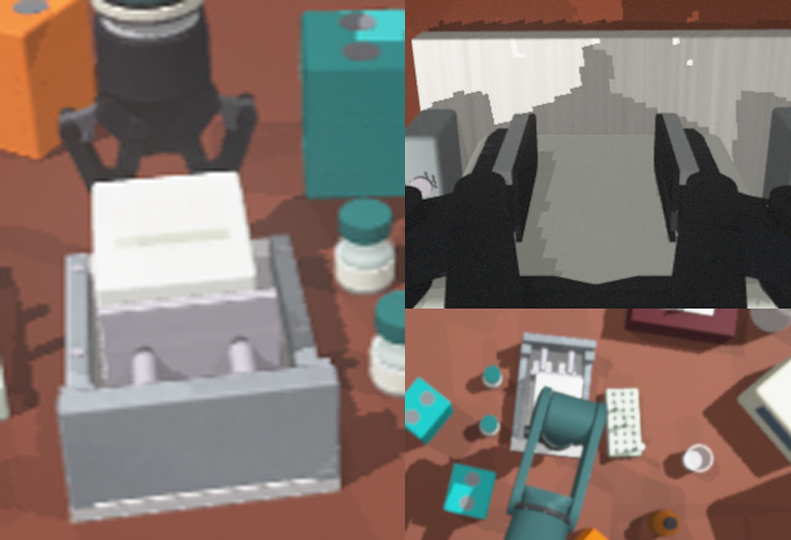

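The pack lies flat and straight, its capped end at the plate (left crop, front edge (100,300)–(255,285)). Pressing home.

```bash
python3 -m jog '[-0.0005,0,0,0,-0.0005,0,0,0,-0.0005,0,0,0,0,0,0,0,0,0,0,0]'
```

```text
time: 27.0
ee_pos: [561.5, -120.1, 43.0]
tcp_rot: [-0.005, 0.064, 0.998, 0.001]
contact_force: [-11.7, 1.2, 6.2]
finger_gap: 40.0
gripper_force: 0.0
```

```bash
python3 -m jog '[-0.0007,0,0,0,-0.0007,0,0,0,-0.0006,0,0,0,0,0,0,0,0,0,0,0]'
```

```text
time: 27.62
ee_pos: [562.2, -120.2, 43.1]
tcp_rot: [-0.007, 0.064, 0.998, 0.001]
contact_force: [-16.8, 1.0, 8.2]
finger_gap: 40.0
gripper_force: 0.0
```

Tool force is 16.8 N, less about 6.5 N of sliding friction, so roughly 10 N reaches the plate. Easing off slowly.

```bash
python3 -m jog '[0.0005,0,0,0,0.0007,0,0,0,0.0007,0,0,0,0.0007,0,0,0,0.0007,0,0,0]'
python3 -m jog '[0.0007,0,0,0,0.0007,0,0,0,0.0007,0,0,0,0.0007,0,0,0,0.0007,0,0,0]'
python3 -m jog '[0.001,0,0,0,0.001,0,0,0,0.002,0,0,0,0.003,0,0,0,0.005,0,0,0]'
python3 -m jog '[0.01,0,0,0,0.02,0,0,0,0.02,0,0,0,0.02,0,0,0,0.02,0,0,0]'
python3 -m jog '[0,0,-0.04,0,0,0,-0.05,0,0,0,-0.05,0,0.05,0,0,0,0.05,0,0,0]'
python3 -m jog '[0.05,0,0,0,0.03,0,0,0,0,0,0,0,0,0,0,0,0,0,0,0]'
python3 - <<'E'
from bench import bot
from h import *
d={n:bot.read_camera(n) for n in("scene","top")}; pickle.dump(d,open("d8.pkl","wb")); q=pickle.load(open("d7.pkl","rb"))
f=lambda k:cv2.cvtColor(k["frame"],cv2.COLOR_RGB2GRAY).astype(np.float32)
# motion of pack (scene crop) vs pressed view
a,b=f(q["scene"])[232:258,215:258],f(d["scene"])[229:261,212:261]
R=cv2.matchTemplate(b,a,cv2.TM_SQDIFF_NORMED); print(np.unravel_index(R.argmin(),R.shape),R.min())
# pack outline in top view
m=(f(d["top"])>215).astype(np.uint8); m[:140]=0; m[240:]=0; m[:,:280]=0; m[:,350:]=0
n,l,st,ct=cv2.connectedComponentsWithStats(m); print([(s.tolist(),cv2.minAreaRect(cv2.findContours((l==i).astype(np.uint8),0,2)[0][0])) for i,s in enumerate(st) if i and s[4]>150])
E
```

```text
time: 28.25
ee_pos: [562.5, -120.2, 42.8]
tcp_rot: [-0.003, 0.064, 0.998, 0.0]
contact_force: [-4.3, 0.6, 0.1]
finger_gap: 40.5
gripper_force: 0.0
time: 28.88
ee_pos: [562.2, -120.2, 44.2]
tcp_rot: [0.001, 0.065, 0.998, -0.0]
contact_force: [-1.7, 0.2, -1.0]
finger_gap: 40.5
gripper_force: 0.0
time: 29.5
ee_pos: [549.2, -118.6, 43.7]
tcp_rot: [0.0, 0.065, 0.998, 0.0]
contact_force: [0.1, -0.2, -0.5]
finger_gap: 39.9
gripper_force: 0.0
time: 30.12
ee_pos: [458.9, -106.7, 43.6]
tcp_rot: [-0.0, 0.065, 0.998, 0.0]
contact_force: [0.7, 0.4, 0.1]
finger_gap: 40.1
gripper_force: 0.0
time: 30.75
ee_pos: [359.8, -94.0, 184.4]
tcp_rot: [0.001, 0.064, 0.998, -0.0]
contact_force: [-0.3, 0.4, 1.0]
finger_gap: 40.1
gripper_force: 0.0
time: 31.38
ee_pos: [282.1, -83.9, 183.6]
tcp_rot: [-0.0, 0.064, 0.998, 0.0]
contact_force: [0.6, -0.4, 0.1]
finger_gap: 40.0
gripper_force: 0.0
(np.int64(3), np.int64(3)) 0.00020404573
[([299, 153, 39, 64, 1670], ((317.5204772949219, 184.27459716796875), (38.38715362548828, 60.749481201171875), 5.19442892074585)), ([283, 222, 55, 13, 335], ((310.24591064453125, 226.2049102783203), (54.225364685058594, 11.718644142150879), 6.115502834320068))]
```

```bash
python3 -c "
from bench import bot
print(bot.hand_in())"
```

```text
the job is handed in; nothing more can be done
None
```

The pack lies flat in the dock, caps against the spring plate and within about 1° of straight, pressed home with an estimated 10 N at the plate (highest tool force reading 16.8 N horizontal, 18.7 N total); the arm is clear, nothing else was moved, and the job is handed in at about 31 s.

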